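# Blow out a circuit board connector with the fixed air duster

## Robot

A 6-joint arm with a two-finger parallel gripper is mounted at the origin on the work surface. World frame = base frame: x ahead of the robot, y to its left, z up, the work surface at z = 0. Lengths are in m, angles in rad, forces in N, time in s.
With the tool pointing down it reaches from about 0.325 to 0.9 m from the base axis. Payload 6.1 kg.
Tool frame: the origin (TCP) lies at the centre of the arm's flange, where the gripper is bolted on; the fingertips stand 173 mm ahead of it and the grasp point (between the pads) lies 155 mm ahead of it (bot.tcp_to_tips is the z of the fingertips in the tool frame, in m); z points along the fingers, y is the line along which they close (so a half turn about z gives the same grasp; the last joint's range is limited). The gripper opens to 85 mm and grips with 20 to 120 N. Pads are 22 mm wide; open, the fingers measure 114 mm over their backs; the gripper's body (76 mm by 85 mm) begins 54 mm behind the grasp point. The pads swing forward as they close: fully open they stand 13 mm farther back than shut.
Start: joints at [0.989, 0.22, 1.526, -0, 1.395, -0.126], TCP at [0.275, 0.561, 0.405] pointing down, gripper open.
Joint ranges: [-2.98, 2.98], [-0.91, 2.08], [0.09, 2.57], [-1.24, 4.39], [0.2, 2.65], [-2.68, 2.68]. Speed limits (rad/s): [2.57, 2.57, 3.01, 3.14, 3.14, 3.14].

## Interface

Orientations are given as a unit quaternion [w, x, y, z].
In Python, from plant import get_state, imaging, workorder, bot gives the robot as it stands.
- The arm moves only by the tool apply_moves, never from a script. Its argument "targets" is a list of rows, each a list of 7 numbers: the shift along the tool's x, y, z in cm, then the turn, a rotation vector about the tool's x, y, z in rad, then the opening, from 0 (shut) to 1 (fully open). A call has exactly 5 rows; each row shifts and turns the commanded pose from where the row before left it, along the tool's axes as they then stand; what a row does not reach is not made up. A row lasts 1/10 s, in which the tool goes at most 50 mm and 8.59 degrees, less where a joint would pass 70% of its speed; a pose out of reach is approached as far as the arm can. A call is refused whole if a number of a shift passes 5 or a number of a turn 0.15, either way. A call with a gripper value outside its range is refused whole. The fingers move at their own pace and stop on an object; the grip force is fixed at half the most. Time passes only in rows, so rows that do not move let the fingers close, or fill a call up. It gives the time, the measured TCP pose, the force, the opening and the grip force at its end, in the units of the state.
- get_state(): the state, without advancing time (a new reading comes with each control period).
- imaging.capture(name): name is "side" or "top"; returns (picture, depth): 384x512x3 uint8, red, green, blue; 384x512 float32, m along the optical axis (not along the pixel's ray), 0 where there is no reading.
- imaging.camera_info(name): a dict with "vfov" (degrees; the focal length in pixels is half the picture's height over the tangent of half this angle, whatever the lens; pixels are square), "cx", "cy" (the principal point, pixels), "view" (4x4, takes a point from world to camera coordinates). Camera axes: x right, y down, z forward; pixel columns grow to the right and rows downward; lengths in m; the calibration is good to about 2 mm. A picture is of the moment at which its call begins. camera_info takes no time and is no camera call.
- workorder.close_job(): hands the job in; it is judged then, once.
The state is a dict: "clock": time; "joint_pos": joint angles; "joint_vel": joint speeds; "tau": joint torques, N m; "tool_pos": TCP position; "ee_rot": TCP orientation; "ft_force": force on the tool from outside, world axes, zero at the start; "ft_torque": the same for the moment, N m; "gripper_width": opening from 0.0 (shut) to 1.0 (fully open); "gripper_force": force on a finger pad.
Only numpy, scipy, OpenCV 4.12 (cv2) and the standard library are available. Lean on these libraries where they do the work, as an engineer would, in place of code of your own. Each camera call takes 0.05 s, during which the arm holds its last target. There are 200 camera calls.

## Task

Lift the red dust cap off the yellow connector on the circuit board and put it in the empty grey bin, then slide the black board carrier along its conveyor until that connector is right under the tip of the leaning air duster's black nozzle tube. Then press the duster's green spray cap fully down along the can for a moment and let it spring back up, leaving the carrier where it is. Do not bump the lamp over the duster or disturb the loose parts and the screwdriver beside the conveyor.

Things in the scene. Friction and masses are not known exactly. Their poses are not given: they have to be found in the camera images.
- dust_cap: loose red plastic cap, 26 x 26 mm and 24 mm high, hollow below, sitting loosely over the yellow connector and resting on its top. Origin: centre of its lower rim, z up; at the start the rim is 50 mm above the table, the cap's top 74 mm. Its x and y axes are square to its sides. It lifts straight off
- carrier: black pallet, 156 mm (own x) x 200 mm (own y) x 12 mm, with a green circuit board on it (board top 46 mm above the table). Origin: centre of its underside, 31 mm above the table. It only slides along its own y axis on the conveyor, about 280 mm towards -y and 60 mm towards +y from the start, with about 2 N of friction, and stays where it is left
- connector (a point): centre of the top of the yellow connector (18 x 18 mm, 14 mm high) on the board, 60 mm above the table; it moves with the carrier
- handle (a point): centre of the top of the upright grey handle fin on the carrier: 34 mm along the carrier's x, 12 mm thick along the carrier's y, 36 mm high above the pallet; its top is 79 mm above the table. It is 65 mm towards the robot (own -x) and 82 mm towards own +y from the connector
- nozzle (a point): tip of the duster's black nozzle tube while the spray cap is up: the tube's lower end, pointing straight down, 115 mm above the table. Its axes are those of the stand: +x away from the robot, y along the conveyor. The connector passes exactly beneath it. The 6 mm thick tube rises 58 mm from here, then bends back to the spray cap
- spray_top (a point): centre of the flat top (24 mm across) of the green spray cap, about 209 mm above the table. Its z axis is the can's axis, pointing out of the cap: it leans 35 degrees from vertical towards the robot (own stand -x); press along -z. The 52 mm thick blue can below it is fixed in a grey stand (base 130 x 110 mm) beyond the conveyor
- spray_cap (a joint): how far the green spray cap is pressed into the can, m: 0 up, 0.006 fully down; its spring needs about 3 N to start and 7 N fully down
- lamp: fixed white lamp bar above the duster, 50 mm (x) x 120 mm (y) x 24 mm. Origin: centre of its underside, 322 mm above the table, 36 mm beyond the spray cap's top in x; its front edge begins 12 mm beyond the centre of the cap's top, so that there is no room for a gripper straight above the cap. A post of 12 mm stands behind the can and carries it
- conveyor: fixed conveyor segment, 200 mm wide (own x), 580 mm long (own y, from -160 to +420 mm of its origin), its side rails 30 mm high. Origin: on the table, on its centre line
- bin: fixed empty grey open bin, outside 110 mm (x) x 130 mm (y) x 45 mm high, walls and floor 4 mm. Origin: centre of its underside on the table
- stock_box: fixed cardboard box of the same plan and 50 mm high, full of yellow connectors; nothing to do with it. Origin: centre of its underside
- yellow_part: loose yellow connector, 36 x 18 x 16 mm, on the table; leave it alone. Origin: centre of its underside
- blue_part: loose blue connector, 36 x 18 x 16 mm, on the table; leave it alone. Origin: centre of its underside
- screwdriver: loose screwdriver, 160 mm long along its own x, on the table; leave it alone. Origin: under its middle

How it is judged:
By the outcome, as a careful person would: the job done as asked, in the order asked, and still so for the second after the job is handed in, with the robot touching nothing.
It also fails if it takes over 72 s, if anything falls off the work surface, if the arm or the gripper's body presses on something with over 40 N, if the wrist force passes 120 N, or if a joint passes its speed limit or range.

## Working session

There is one attempt and no reset: what is moved stays moved. The work goes in short steps, Python scripts to look and compute and a tool call to move; the robot and the scene stay as the last step left them, time stands still between calls to the robot, and variables do not carry over. Pictures are saved under pics/ and viewed, at most 10 in all, crops included, and the job is handed in when it is done.

Besides the shell and the picture viewer there is one more tool, called after "Emit:" by a JSON object that holds its "method" and its "body", one argument or row to a line. apply_moves: Moves the arm, as the interface text tells. Its arguments: {"type":"object","properties":{"targets":{"type":"array","items":{"type":"array","items":{"type":"number"}}}},"required":["targets"]}

```bash
ls; mkdir -p pics; python3 - <<'E'
from plant import get_state, imaging, workorder, bot
import cv2,numpy as np
print(get_state(), bot.tcp_to_tips)
for n in("side","top"):
    im,d=imaging.capture(n); cv2.imwrite(f"pics/{n}0.png",im[:,:,::-1]); np.save(f"{n}0.npy",d); i=imaging.camera_info(n); print(n,i)
E
```

```text
pics
{'clock': 0.0, 'joint_pos': array([ 9.88898147e-01,  2.21243848e-01,  1.52758806e+00,  7.39166031e-06,
        1.39468501e+00, -1.26094478e-01]), 'joint_vel': array([ 0.00072548, -0.00293851, -0.00020815,  0.00142976, -0.0010302 ,
       -0.0011872 ]), 'tau': array([ 2.50420067e-05, -4.96902180e+01, -3.89390373e+01, -1.53186675e-04,
        1.11709780e-02, -1.65510716e-05]), 'tool_pos': array([0.27497098, 0.56097465, 0.40360013]), 'ee_rot': array([-3.36935090e-04,  2.25934656e-01,  9.74141984e-01, -9.01214945e-04]), 'ft_force': array([ 0.42859446,  0.14446781, -0.27483727]), 'ft_torque': array([-0.03176852,  0.0023518 ,  0.00258851]), 'gripper_force': 0.0, 'gripper_width': 0.9975214636312529} 0.1734
side {'vfov': 42.26822277775215, 'cx': 255.5033694990685, 'cy': 190.29831434234274, 'view': array([[ 0.99259377, -0.11965804, -0.0209657 , -0.57090601],
       [-0.09946466, -0.70142416, -0.70576974,  0.19538354],
       [ 0.06974518,  0.70262799, -0.708131  ,  1.35759938],
       [ 0.        ,  0.        ,  0.        ,  1.        ]])}
top {'vfov': 48.05759178891244, 'cx': 248.9850056889053, 'cy': 195.28899924097485, 'view': array([[-0.01562483, -0.9995862 , -0.02415139,  0.02490882],
       [-0.98452912,  0.0195965 , -0.17412179,  0.6159259 ],
       [ 0.17452302,  0.02105712, -0.98442791,  1.16165892],
       [ 0.        ,  0.        ,  0.        ,  1.        ]])}
```

View pics/side0.png

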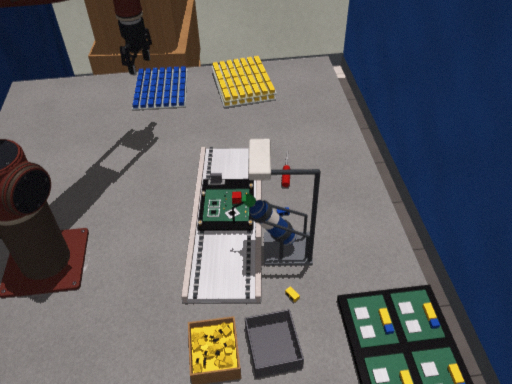

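View pics/top0.png

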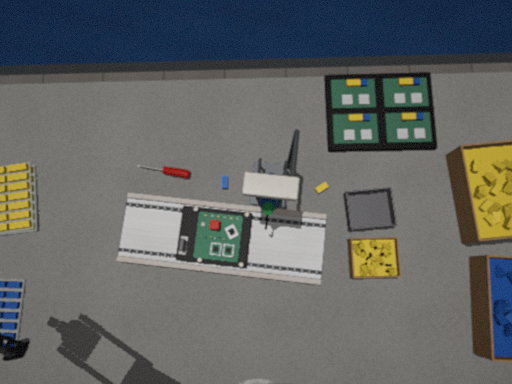

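The side view shows the red cap at (237,197), the carrier handle at about (215,179), the duster at (270,215), the lamp at (260,158) and the bin at (274,343). The top view shows the cap at (215,225), the handle at (183,243), the green spray cap at (268,208), the nozzle just below it and the bin at (369,210). Next I'll measure.

```bash
cat > h.py <<'E'
import numpy as np,cv2
from plant import get_state, imaging, workorder, bot
def K(n):
    i=imaging.camera_info(n); return 192/np.tan(np.radians(i["vfov"]/2)),i["cx"],i["cy"],np.array(i["view"])
def ray(n,u,v):
    f,cx,cy,V=K(n); R=V[:3,:3]; return -R.T@V[:3,3], R.T@np.array([(u-cx)/f,(v-cy)/f,1])
def onz(n,u,v,z):
    o,d=ray(n,u,v); return o+d*(z-o[2])/d[2]
def two(a,b):
    (o,d),(p,e)=ray("side",*a),ray("top",*b)
    d=d/np.linalg.norm(d); e=e/np.linalg.norm(e)
    s=np.linalg.lstsq(np.c_[d,-e],p-o,rcond=None)[0]; A,B=o+s[0]*d,p+s[1]*e
    return (A+B)/2,np.linalg.norm(A-B)
def cloud(n,D):
    f,cx,cy,V=K(n); v,u=np.mgrid[:384,:512]
    P=np.stack([(u-cx)/f*D,(v-cy)/f*D,D],-1); return (P-V[:3,3])@V[:3,:3]
def proj(n,P):
    f,cx,cy,V=K(n); q=V[:3,:3]@P+V[:3,3]; return q[0]/q[2]*f+cx,q[1]/q[2]*f+cy
E
python3 - <<'E'
from h import *
for n,(a,b,c,d) in dict(side=(150,270,190,330),top=(180,270,170,310)).items():
    im=cv2.imread(f"pics/{n}0.png"); hsv=cv2.cvtColor(im,cv2.COLOR_BGR2HSV).astype(int); H,S,Vv=hsv[...,0],hsv[...,1],hsv[...,2]
    P=cloud(n,np.load(f"{n}0.npy")); X,Y,Z=P[...,0],P[...,1],P[...,2]
    win=np.zeros(H.shape,bool); win[a:b,c:d]=1
    for nm,m in dict(red=win&((H<8)|(H>172))&(S>150)&(Vv>80)&(Z>.04),
        spray=win&(abs(H-60)<20)&(S>120)&(Z>.17),lamp=(Z>.3)&win&(S<60)&(X>.4)&(Vv>150),
        tube=win&(Vv<60)&(Z>.1)&(Z<.2)).items():
        v,u=np.nonzero(m)
        if len(u): print(n,nm,len(u),"px",u.mean().round(1),v.mean().round(1),u.min(),u.max(),v.min(),v.max(),"med",np.median(P[m],0).round(4),"min",P[m].min(0).round(3),"max",P[m].max(0).round(3))
    cv2.imwrite(f"pics/{n}z.png",cv2.resize(im[a:b,c:d],None,fx=5,fy=5,interpolation=cv2.INTER_CUBIC))
E
```

```text
side red 90 px 239.5 194.9 232 288 174 202 med [0.5349 0.1039 0.0724] min [ 0.491 -0.885  0.054] max [0.644 0.125 1.087]
side spray 129 px 248.2 199.8 242 255 194 206 med [ 0.5565 -0.0417  0.2063] min [ 0.491 -0.885  0.188] max [ 0.573 -0.022  1.087]
side lamp 547 px 258.2 162.9 193 325 150 265 med [ 0.5826 -0.0619  0.3456] min [ 0.491 -0.885  0.341] max [ 0.611 -0.016  1.087]
side tube 636 px 274.0 218.3 232 315 201 240 med [ 0.6027 -0.0615  0.158 ] min [ 0.514 -0.108  0.1  ] max [ 0.712 -0.011  0.199]
top red 89 px 214.4 224.5 210 219 220 229 med [0.5343 0.111  0.0732] min [ 0.404 -0.012  0.049] max [0.546 0.123 1.251]
top spray 108 px 267.6 207.9 263 273 202 214 med [ 0.5561 -0.0351  0.2092] min [ 0.542 -0.048  0.193] max [ 0.573 -0.023  0.216]
top lamp 929 px 271.1 188.5 170 307 180 268 med [ 0.5798 -0.0415  0.3455] min [ 0.404 -0.098  0.341] max [0.599 0.023 1.251]
top tube 133 px 268.3 204.2 257 281 197 224 med [ 0.5761 -0.0328  0.1762] min [ 0.521 -0.07   0.148] max [ 0.593 -0.009  0.199]
```

View pics/sidez.png

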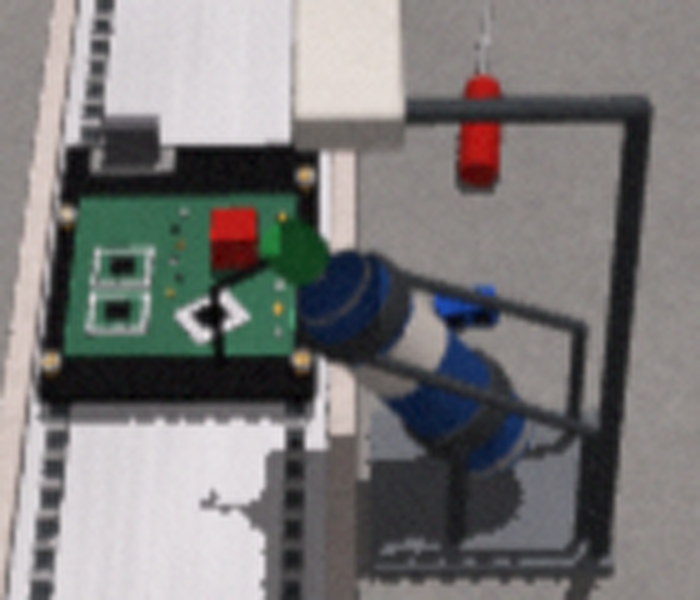

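View pics/topz.png

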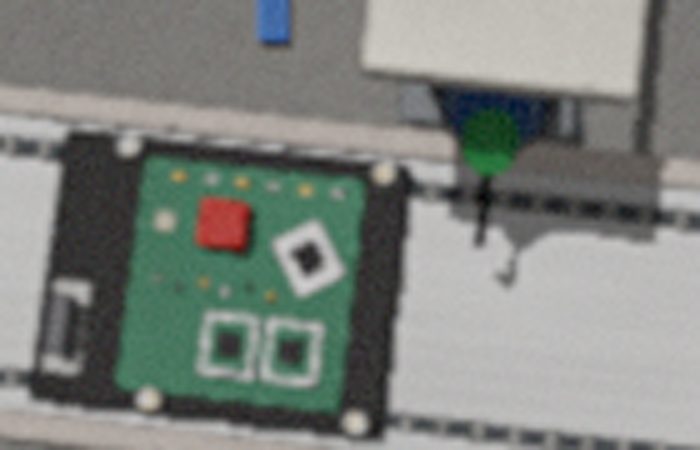

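The side zoom shows the nozzle tip at crop (220,362), which is full-frame (233.6,222). The top zoom shows it at crop (479,245), full-frame (265.4,228.6). The red cap is square to the board, and the handle is at crop (62,325) in the top view.

```bash
python3 - <<'E'
from h import *
c=lambda U,V,o:((U+.5)/5-.5+o[0],(V+.5)/5-.5+o[1])
so,to=(190,150),(170,180)
print("nozzle",two(c(220,362,so),c(479,245,to)))
print("bend",two(c(214,290,so),c(487,180,to)))
im={n:cv2.imread(f"pics/{n}0.png") for n in("side","top")}
P=cloud("top",np.load("top0.npy"));X,Y,Z=np.moveaxis(P,-1,0)
def rect(n,m):
    pts=P[m][:,:2].astype(np.float32); r=cv2.minAreaRect(pts*1000); print(n,len(pts),np.round(r[0],1),np.round(r[1],1),round(r[2],2),"z",np.median(Z[m]).round(4))
hsv=cv2.cvtColor(im["top"],cv2.COLOR_BGR2HSV); H,S,V=[hsv[...,i].astype(int) for i in range(3)]
def big(m):
    k,l,st,_=cv2.connectedComponentsWithStats(m.astype(np.uint8)); return l==1+np.argmax(st[1:,4])
uu=np.mgrid[:384,:512][1]; vv=np.mgrid[:384,:512][0]
win=(uu>115)&(uu<330)&(vv>185)&(vv<290)
rect("conv",big(win&(Z>.012)&(Z<.09)))
rect("pallet",big(win&(Z>.037)&(Z<.09)))
g=win&(abs(H-70)<22)&(S>70)&(Z>.038)&(Z<.055); rect("board",big(g))
b=(uu>335)&(uu<405)&(vv>180)&(vv<238)&(Z>.03)&(Z<.06); rect("bin",big(b))
hd=win&(Z>.068)&(uu<200); rect("handle",big(hd)); 
r=win&(Z>.066)&(Z<.09)&((H<8)|(H>172))&(S>120); rect("cap",big(r)); print(np.median(P[r],0))
# red top-face centre two view & z-plane, lamp rectangle
lm=win&0 | ((Z>.33)&(Z<.36)&(X>.5)&(abs(Y)<.2)); rect("lamp",big(lm))
sp=np.array([.55,-.035,.209])
# line fits of conveyor rails at z=.03: outer edges
m=win&(Z>.012)&(Z<.09)
for lab,fn in(("far",max),("near",min)):
    pts=[]
    for u in list(range(130,175))+list(range(180,235)) +list(range(305,320)):
        v=np.nonzero(big(m)[:,u])[0]; vE=v.min()-.5 if lab=="far" else v.max()+.5
        pts.append(onz("top",u,vE,.03 if lab=="far" else .03)[:2])
    vx=cv2.fitLine(np.float32(pts),cv2.DIST_HUBER,0,.001,.001).ravel(); print(lab,vx.round(4),np.degrees(np.arctan2(-vx[0]*np.sign(vx[1]),abs(vx[1]))))
E
```

```text
nozzle (array([ 0.51597276, -0.02921931,  0.11617763]), np.float64(0.0015845032491404436))
bend (array([ 0.52885423, -0.03430582,  0.17970771]), np.float64(0.02521791242822083))
conv 14087 [501.8  95.9] [581.  200.5] 82.59 z 0.025
pallet 3899 [504.4 116.9] [200.4 156. ] 82.6 z 0.0448
board 1343 [503.1 103.5] [127.5 133.5] 82.75 z 0.0455
bin 377 [ 575.4 -327.3] [110.7 131.9] 4.44 z 0.0429
handle 59 [479.9 202.2] [12.  30.8] 84.87 z 0.0782
cap 83 [533.7 112.4] [24.7 25.6] 85.19 z 0.0733
[0.53438549 0.11134179 0.07329793]
lamp 1578 [639.3 -43.8] [120.2 159.3] 83.09 z 0.3448
far [0.1282 0.9917 0.61   0.1592] -7.3669705
near [0.1292 0.9916 0.4088 0.1582] -7.4223156
```

View pics/arm.png

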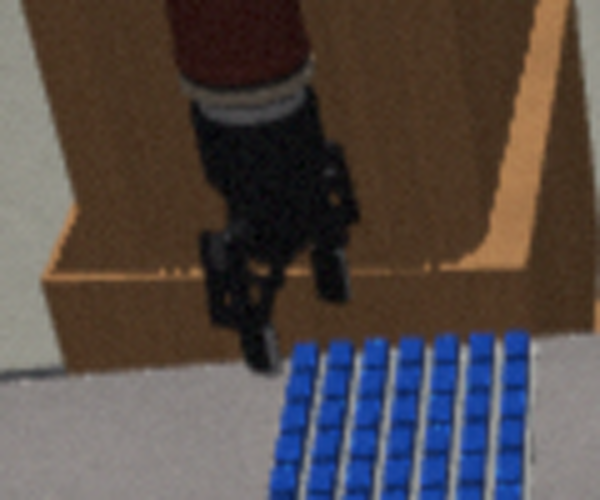

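The zoom shows a slim, roughly 75 mm wrist cylinder straight above the flange, with the gripper open below it. I'll turn the tool square to the conveyor and move towards the cap.

Emit:
{"method": "apply_moves", "body": {
  "targets": [
    [0, 0, 0, 0, 0, -0.065, 0.7],
    [0, 0, 0, 0, 0, -0.065, 0.7],
    [0, 0, 0, 0, 0, -0.065, 0.7],
    [0, 0, 0, 0, 0, -0.065, 0.7],
    [0, 0, 0, 0, 0, -0.066, 0.7]
  ]
}}

```text
clock: 0.6
tool_pos: [0.275, 0.5611, 0.4041]
ee_rot: [-0.0, 0.064, 0.998, -0.0]
ft_force: [-0.2, 0.1, -0.2]
gripper_width: 0.699
gripper_force: 0.0
```

Emit:
{"method": "apply_moves", "body": {
  "targets": [
    [-2, -2.7, 0, 0, 0, 0, 0.7],
    [-2, -2.7, 0, 0, 0, 0, 0.7],
    [-2, -2.7, 0, 0, 0, 0, 0.7],
    [-2, -2.7, 0, 0, 0, 0, 0.7],
    [-2, -2.7, 0, 0, 0, 0, 0.7]
  ]
}}

```text
clock: 1.1
tool_pos: [0.3571, 0.4131, 0.4042]
ee_rot: [-0.0, 0.065, 0.998, -0.0]
ft_force: [-0.2, -0.7, -0.2]
gripper_width: 0.7
gripper_force: 0.0
```

Emit:
{"method": "apply_moves", "body": {
  "targets": [
    [-2, -2.7, 0, 0, 0, 0, 0.7],
    [-2, -2.7, 0, 0, 0, 0, 0.7],
    [-2, -2.7, 0, 0, 0, 0, 0.7],
    [-2, -2.7, 0, 0, 0, 0, 0.7],
    [-2, -2.7, 0, 0, 0, 0, 0.7]
  ]
}}

```text
clock: 1.6
tool_pos: [0.4388, 0.2662, 0.4043]
ee_rot: [-0.0, 0.065, 0.998, -0.0]
ft_force: [1.5, 0.4, -0.4]
gripper_width: 0.696
gripper_force: 0.0
```

```bash
cat >> h.py <<'E'
from scipy.spatial.transform import Rotation as Ro
def rot(s): q=s["ee_rot"]; return Ro.from_quat([q[1],q[2],q[3],q[0]])
def need(p,R=None):
    """shift in tool axes (cm) to TCP point p; turn (rad) to rotation R, in the present tool frame"""
    s=get_state(); r=rot(s); print("t",round(s["clock"],2),"tcp",s["tool_pos"].round(4),"F",s["ft_force"].round(1),"w",round(s["gripper_width"],3),"gf",round(s["gripper_force"],1))
    print("shift cm",(r.inv().apply(np.array(p)-s["tool_pos"])*100).round(2), "turn",None if R is None else (r.inv()*R).as_rotvec().round(4))
cx=np.array([.9916,-.129,0]);cy=np.array([.129,.9916,0])
DOWN=Ro.from_matrix(np.c_[-cx,cy,[0,0,-1]])
E
python3 - <<'E'
from h import *
need([.5337,.1123,.224],DOWN); print(get_state()["joint_pos"].round(3))
im,d=imaging.capture("side"); cv2.imwrite("pics/s1.png",im[:,:,::-1])
E
```

```text
t 1.6 tcp [0.4388 0.2662 0.4043] F [ 1.5  0.4 -0.4] w 0.696 gf 0.0
shift cm [-11.42 -14.03  18.03] turn [-0.0003 -0.0006 -0.0004]
[ 0.392 -0.048  1.814  0.     1.377 -1.049]
```

View pics/s1.png

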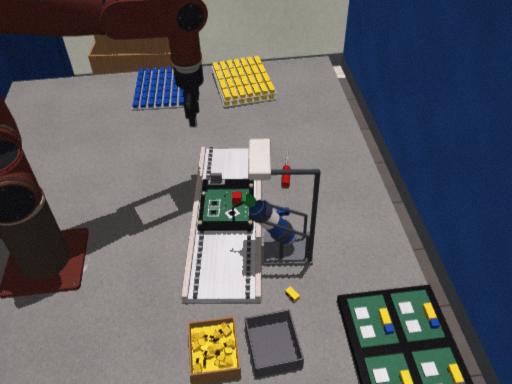

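The view shows the forearm reaching over and the wrist standing straight up above the gripper at (190,90). Its joint housing at (190,15) faces the camera. I'll measure its envelope against the lamp.

```bash
python3 - <<'E'
from h import *
for n in("side","top"):
    im,d=imaging.capture(n); P=cloud(n,d); T=get_state()["tool_pos"]; Q=P-T; m=(d>0)&(np.hypot(Q[...,0],Q[...,1])<.2)&(Q[...,2]>-.15)
    for z in np.arange(-.16,.3,.04):
        k=m&(Q[...,2]>=z)&(Q[...,2]<z+.04)
        if k.sum()>5: print(n,z.round(2),k.sum(),"x",Q[k][:,0].min().round(3),Q[k][:,0].max().round(3),"y",Q[k][:,1].min().round(3),Q[k][:,1].max().round(3))
E
```

```text
side -0.16 61 x -0.015 0.017 y -0.061 0.038
side -0.12 174 x -0.021 0.02 y -0.071 0.027
side -0.08 257 x -0.035 0.037 y -0.073 0.012
side -0.04 405 x -0.038 0.037 y -0.044 0.008
side 0.0 402 x -0.04 0.039 y -0.046 0.002
side 0.04 440 x -0.037 0.037 y -0.045 -0.003
side 0.08 283 x -0.038 0.038 y -0.061 -0.003
side 0.12 1043 x -0.172 0.063 y -0.125 -0.037
side 0.16 1769 x -0.168 0.064 y -0.129 -0.035
side 0.2 1047 x -0.166 0.024 y -0.129 -0.055
top -0.12 96 x -0.022 0.015 y -0.067 -0.021
top -0.08 177 x -0.024 0.029 y -0.069 -0.024
top -0.04 145 x -0.022 0.034 y -0.038 -0.015
top 0.0 59 x -0.039 0.029 y -0.04 0.006
top 0.08 39 x -0.04 0.004 y -0.065 -0.001
top 0.12 969 x -0.151 0.062 y -0.124 0.056
top 0.16 4132 x -0.154 0.064 y -0.128 0.069
top 0.2 7042 x -0.182 0.044 y -0.128 0.061
top 0.24 784 x -0.179 -0.145 y -0.109 -0.043
```

Emit:
{"method": "apply_moves", "body": {
  "targets": [
    [-1, -2.8, 1.6, 0, 0, 0, 0.7],
    [-1, -2.8, 1.6, 0, 0, 0, 0.7],
    [-1, -2.8, 1.7, 0, 0, 0, 0.7],
    [-1, -2.8, 1.7, 0, 0, 0, 0.7],
    [-0.9, -2.8, 1.7, 0, 0, 0, 0.7]
  ]
}}

```text
clock: 2.25
tool_pos: [0.4687, 0.1223, 0.3209]
ee_rot: [-0.0, 0.064, 0.998, 0.0]
ft_force: [0.5, 1.4, -0.6]
gripper_width: 0.7
gripper_force: 0.0
```

Emit:
{"method": "apply_moves", "body": {
  "targets": [
    [0, 0, 0, 0, -0.087, 0, 0.7],
    [0, 0, 0, 0, -0.087, 0, 0.7],
    [0, 0, 0, 0, -0.087, 0, 0.7],
    [0, 0, 0, 0, -0.087, 0, 0.7],
    [0, 0, 0, 0, -0.088, 0, 0.7]
  ]
}}

```text
clock: 2.75
tool_pos: [0.4686, 0.1234, 0.3216]
ee_rot: [0.217, 0.063, 0.974, -0.014]
ft_force: [-0.4, -0.6, -0.6]
gripper_width: 0.701
gripper_force: 0.0
```

```bash
cat >> h.py <<'E'
def tilt(a): return DOWN*Ro.from_rotvec([0,-a,0])
def tcp(G,a,L=.155): return np.array(G)-L*tilt(a).apply([0,0,1])
E
python3 - <<'E'
from h import *
need(tcp([.5337,.1123,.069],.436),tilt(.436)); print(get_state()["joint_pos"].round(3))
E
```

```text
t 2.75 tcp [0.4686 0.1234 0.3216] F [-0.4 -0.6 -0.6] w 0.701 gf 0.0
shift cm [ 4.71 -0.27 10.17] turn [0.0012 0.0029 0.0002]
[ 0.131 -0.186  2.13  -0.155  0.777 -1.224]
```

Emit:
{"method": "apply_moves", "body": {
  "targets": [
    [0.94, -0.15, 2.03, 0, 0, 0, 0.7],
    [0.94, -0.12, 2.03, 0, 0, 0, 0.7],
    [0.94, 0, 2.03, 0, 0, 0, 0.7],
    [0.94, 0, 2.03, 0, 0, 0, 0.7],
    [0, 0, 0, 0, 0, 0, 0.7]
  ]
}}

```text
clock: 3.25
tool_pos: [0.4665, 0.1203, 0.2287]
ee_rot: [0.212, 0.063, 0.975, -0.014]
ft_force: [-1.0, 0.3, 0.2]
gripper_width: 0.695
gripper_force: 0.0
```

```bash
python3 - <<'E'
from h import *
need(tcp([.5337,.1123,.069],.436),tilt(.436))
im,d=imaging.capture("side"); im2,d=imaging.capture("top")
c=lambda i,a,b,c,d:cv2.resize(i[a:b,c:d],(400,400),interpolation=cv2.INTER_CUBIC)
cv2.imwrite("pics/s2.png",np.hstack([c(im,140,240,185,285),c(im2,170,270,170,270)])[:,:,::-1])
E
```

```text
t 3.25 tcp [0.4665 0.1203 0.2287] F [-1.   0.3  0.2] w 0.695 gf 0.0
shift cm [0.6  0.07 1.83] turn [-0.001  -0.0075  0.0009]
```

View pics/s2.png

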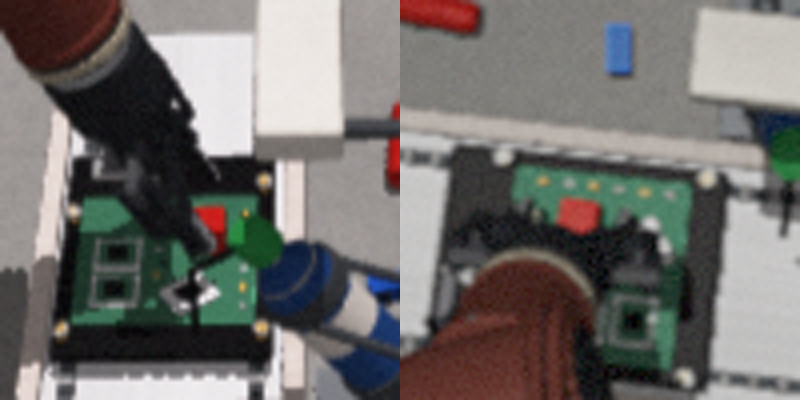

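The fingers stand on either side of the red cap at about (215,220) left panel and (578,215) right panel, well clear of the lamp. I'll go down the rest and close.

Emit:
{"method": "apply_moves", "body": {
  "targets": [
    [0.3, 0.07, 0.9, 0, -0.007, 0, 0.7],
    [0.3, 0, 0.9, 0, 0, 0, 0.7],
    [0, 0, 0, 0, 0, 0, 0.7],
    [0, 0, 0, 0, 0, 0, 0.3],
    [0, 0, 0, 0, 0, 0, 0]
  ]
}}

```text
clock: 3.85
tool_pos: [0.4713, 0.1201, 0.2136]
ee_rot: [0.219, 0.063, 0.973, -0.014]
ft_force: [0.3, 0.4, -0.1]
gripper_width: 0.37
gripper_force: 0.0
```

Emit:
{"method": "apply_moves", "body": {
  "targets": [
    [0, 0, 0, 0, 0, 0, 0],
    [0, 0, 0, 0, 0, 0, 0],
    [0, 0, 0, 0, 0, 0, 0],
    [0, 0, 0, 0, 0, 0, 0],
    [0, 0, 0, 0, 0, 0, 0]
  ]
}}

```text
clock: 4.35
tool_pos: [0.4714, 0.1201, 0.2139]
ee_rot: [0.22, 0.063, 0.973, -0.014]
ft_force: [-2.7, -0.2, 5.8]
gripper_width: 0.289
gripper_force: 59.3
```

```bash
python3 - <<'E'
from h import *
s=get_state(); need(s["tool_pos"]+[0,0,.15],tilt(.436))
E
```

```text
t 4.35 tcp [0.4714 0.1201 0.2139] F [-2.7 -0.2  5.8] w 0.289 gf 59.3
shift cm [ -6.44   0.   -13.55] turn [-0.      0.008  -0.0004]
```

Emit:
{"method": "apply_moves", "body": {
  "targets": [
    [-0.4, 0, -0.9, 0, 0, 0, 0],
    [-1.2, 0, -2.5, 0, 0, 0, 0],
    [-1.6, 0, -3.4, 0, 0, 0, 0],
    [-1.6, 0, -3.4, 0, 0, 0, 0],
    [-1.6, 0, -3.4, 0, 0, 0, 0]
  ]
}}

```text
clock: 4.85
tool_pos: [0.47, 0.1202, 0.3652]
ee_rot: [0.219, 0.063, 0.974, -0.014]
ft_force: [0.3, 0.8, 0.5]
gripper_width: 0.286
gripper_force: 62.0
```

Emit:
{"method": "apply_moves", "body": {
  "targets": [
    [0, 0, 0, 0, 0.089, 0, 0],
    [0, 0, 0, 0, 0.089, 0, 0],
    [0, 0, 0, 0, 0.089, 0, 0],
    [0, 0, 0, 0, 0.089, 0, 0],
    [0, 0, 0, 0, 0.089, 0, 0]
  ]
}}

```text
clock: 5.35
tool_pos: [0.4703, 0.1203, 0.3641]
ee_rot: [-0.003, 0.065, 0.998, 0.0]
ft_force: [0.1, 0.2, -0.7]
gripper_width: 0.287
gripper_force: 62.1
```

```bash
python3 - <<'E'
from h import *
need([.41,.10,.40],DOWN);need([.41,-.327,.40],DOWN);need([.5754,-.3273,.40],DOWN)
E
```

```text
t 5.35 tcp [0.4703 0.1203 0.3641] F [ 0.1  0.2 -0.7] w 0.287 gf 62.1
shift cm [ 5.74 -2.79 -3.56] turn [ 0.0006 -0.0058  0.    ]
t 5.35 tcp [0.4703 0.1203 0.3641] F [ 0.1  0.2 -0.7] w 0.287 gf 62.1
shift cm [  0.23 -45.13  -3.61] turn [ 0.0006 -0.0058  0.    ]
t 5.35 tcp [0.4703 0.1203 0.3641] F [ 0.1  0.2 -0.7] w 0.287 gf 62.1
shift cm [-16.17 -43.02  -3.71] turn [ 0.0006 -0.0058  0.    ]
```

Emit:
{"method": "apply_moves", "body": {
  "targets": [
    [1.2, -0.5, -0.8, 0, -0.005, 0, 0],
    [1.2, -0.5, -0.7, 0, 0, 0, 0],
    [1.2, -0.6, -0.7, 0, 0, 0, 0],
    [1.2, -0.6, -0.7, 0, 0, 0, 0],
    [1.0, -0.6, -0.7, 0, 0, 0, 0]
  ]
}}

```text
clock: 5.85
tool_pos: [0.4085, 0.0999, 0.3999]
ee_rot: [0.001, 0.065, 0.998, 0.0]
ft_force: [0.8, -0.7, -0.1]
gripper_width: 0.288
gripper_force: 62.2
```

Emit:
{"method": "apply_moves", "body": {
  "targets": [
    [-0.4, -2.8, 0, 0, 0, 0, 0],
    [-0.4, -2.8, 0, 0, 0, 0, 0],
    [-0.4, -2.8, 0, 0, 0, 0, 0],
    [-0.4, -2.8, 0, 0, 0, 0, 0],
    [-0.4, -2.8, 0, 0, 0, 0, 0]
  ]
}}

```text
clock: 6.35
tool_pos: [0.4107, -0.0424, 0.3999]
ee_rot: [0.002, 0.065, 0.998, 0.0]
ft_force: [0.1, 0.1, -0.9]
gripper_width: 0.291
gripper_force: 62.2
```

Emit:
{"method": "apply_moves", "body": {
  "targets": [
    [-0.4, -2.8, 0, 0, 0, 0, 0],
    [-0.4, -2.8, 0, 0, 0, 0, 0],
    [-0.4, -2.8, 0, 0, 0, 0, 0],
    [-0.4, -2.8, 0, 0, 0, 0, 0],
    [-0.4, -2.8, 0, 0, 0, 0, 0]
  ]
}}

```text
clock: 6.85
tool_pos: [0.4125, -0.1839, 0.3999]
ee_rot: [0.002, 0.065, 0.998, 0.0]
ft_force: [-0.1, 0.2, 0.3]
gripper_width: 0.287
gripper_force: 62.2
```

Emit:
{"method": "apply_moves", "body": {
  "targets": [
    [-0.4, -2.8, 0, 0, 0, 0, 0],
    [-0.4, -2.8, 0, 0, 0, 0, 0],
    [-0.4, -2.8, 0, 0, 0, 0, 0],
    [-0.4, -2.8, 0, 0, 0, 0, 0],
    [-0.4, -2.8, 0, 0, 0, 0, 0]
  ]
}}

```text
clock: 7.35
tool_pos: [0.4143, -0.3252, 0.3999]
ee_rot: [0.001, 0.065, 0.998, 0.0]
ft_force: [-0.6, 0.7, -0.4]
gripper_width: 0.289
gripper_force: 62.2
```

```bash
python3 - <<'E'
from h import *
need([.5754,-.3273,.30],DOWN)
E
```

```text
t 7.35 tcp [ 0.4143 -0.3252  0.3999] F [-0.6  0.7 -0.4] w 0.289 gf 62.2
shift cm [-15.98   1.87  10.03] turn [ 0.0007  0.0028 -0.0002]
```

Emit:
{"method": "apply_moves", "body": {
  "targets": [
    [-3.2, 0.4, 0, 0, 0, 0, 0],
    [-3.2, 0.4, 0, 0, 0, 0, 0],
    [-3.2, 0.4, 0, 0, 0, 0, 0],
    [-3.2, 0.4, 0, 0, 0, 0, 0],
    [-3.2, 0.3, 0, 0, 0, 0, 0]
  ]
}}

```text
clock: 7.85
tool_pos: [0.5768, -0.3258, 0.4002]
ee_rot: [0.001, 0.065, 0.998, 0.0]
ft_force: [0.2, -0.7, -0.3]
gripper_width: 0.288
gripper_force: 62.2
```

Emit:
{"method": "apply_moves", "body": {
  "targets": [
    [0, 0, 3.5, 0, 0, 0, 0],
    [0, 0, 3.5, 0, 0, 0, 0],
    [0, 0, 3.5, 0, 0, 0, 0],
    [0, 0, 3.5, 0, 0, 0, 0],
    [0, 0, 1, 0, 0, 0, 0]
  ]
}}

```text
clock: 8.35
tool_pos: [0.5743, -0.3248, 0.2452]
ee_rot: [-0.002, 0.065, 0.998, 0.002]
ft_force: [-0.9, 0.4, -1.0]
gripper_width: 0.287
gripper_force: 62.2
```

```bash
python3 - <<'E'
from h import *
need([.5754,-.3273,.197],DOWN)
im,d=imaging.capture("side"); im2,d=imaging.capture("top")
c=lambda i,a,b,c,d:cv2.resize(i[a:b,c:d],(400,400),interpolation=cv2.INTER_CUBIC)
cv2.imwrite("pics/s3.png",np.hstack([c(im,284,384,210,310),c(im2,160,260,320,420)])[:,:,::-1])
E
```

```text
t 8.35 tcp [ 0.5743 -0.3248  0.2452] F [-0.9  0.4 -1. ] w 0.287 gf 62.2
shift cm [-0.16 -0.25  4.82] turn [ 0.0045 -0.0045 -0.0001]
```

View pics/s3.png

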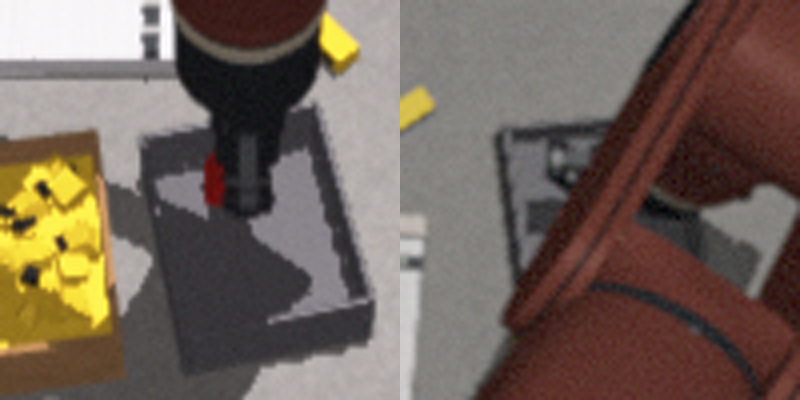

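The gripper is over the bin, holding the red cap at (213,180) in the left panel, slightly to the robot's side of the fingers. I'll shift it 8 mm outward, lower it and release.

Emit:
{"method": "apply_moves", "body": {
  "targets": [
    [-0.4, -0.2, 0.6, 0, 0, 0, 0],
    [-0.4, 0, 1.5, 0, 0, 0, 0],
    [0, 0, 1.5, 0, 0, 0, 0],
    [0, 0, 1.0, 0, 0, 0, 0],
    [0, 0, 0, 0, 0, 0, 0]
  ]
}}

```text
clock: 8.95
tool_pos: [0.583, -0.3285, 0.2014]
ee_rot: [-0.0, 0.065, 0.998, 0.001]
ft_force: [0.1, 0.3, -0.0]
gripper_width: 0.288
gripper_force: 62.2
```

Emit:
{"method": "apply_moves", "body": {
  "targets": [
    [0, 0, 0, 0, 0, 0, 0.2],
    [0, 0, 0, 0, 0, 0, 0.35],
    [0, 0, 0, 0, 0, 0, 0.5],
    [0, 0, 0, 0, 0, 0, 0.5],
    [0, 0, 0, 0, 0, 0, 0.5]
  ]
}}

```text
clock: 9.45
tool_pos: [0.5841, -0.3294, 0.2048]
ee_rot: [0.002, 0.065, 0.998, -0.0]
ft_force: [0.7, -0.2, -0.1]
gripper_width: 0.5
gripper_force: 0.0
```

Emit:
{"method": "apply_moves", "body": {
  "targets": [
    [0, 0, -2, 0, 0, 0, 0.5],
    [0, 0, -4, 0, 0, 0, 0.5],
    [0, 0, -4.5, 0, 0, 0, 0.5],
    [0, 0, -4.5, 0, 0, 0, 0.5],
    [0, 0, -4.5, 0, 0, 0, 0.5]
  ]
}}

```text
clock: 9.95
tool_pos: [0.5831, -0.329, 0.4012]
ee_rot: [0.002, 0.065, 0.998, -0.0]
ft_force: [0.9, -0.7, -0.5]
gripper_width: 0.502
gripper_force: 0.0
```

```bash
python3 - <<'E'
from h import *
need([.40,-.327,.40],DOWN)
im,d=imaging.capture("side"); hsv=cv2.cvtColor(im,cv2.COLOR_RGB2HSV).astype(int); P=cloud("side",d)
m=((hsv[...,0]<8)|(hsv[...,0]>172))&(hsv[...,1]>150)&(hsv[...,2]>70); m[:290]=0
v,u=np.nonzero(m); print(len(u),P[m].min(0),P[m].max(0),np.median(P[m],0))
E
```

```text
t 9.95 tcp [ 0.5831 -0.329   0.4012] F [ 0.9 -0.7 -0.5] w 0.502 gf 0.0
shift cm [18.18 -2.17  0.07] turn [-0.0001  0.0032 -0.0005]
172 [-0.00361059 -0.88515409  0.0033381 ] [ 0.58285792 -0.09888789  1.08728455] [ 0.56846052 -0.33336076  0.02593678]
```

The cap lies in the bin at (0.568, -0.333). Next I'll go back round to the handle.

Emit:
{"method": "apply_moves", "body": {
  "targets": [
    [3.4, -0.4, 0, 0, 0, 0, 0.5],
    [3.4, -0.4, 0, 0, 0, 0, 0.5],
    [3.4, -0.4, 0, 0, 0, 0, 0.5],
    [3.4, -0.4, 0, 0, 0, 0, 0.5],
    [3.4, -0.4, 0, 0, 0, 0, 0.5]
  ]
}}

```text
clock: 10.5
tool_pos: [0.4108, -0.3268, 0.3987]
ee_rot: [0.002, 0.065, 0.998, -0.0]
ft_force: [0.3, -0.8, 0.7]
gripper_width: 0.499
gripper_force: 0.0
```

Emit:
{"method": "apply_moves", "body": {
  "targets": [
    [0.4, 2.7, 0, 0, 0, 0, 0.5],
    [0.4, 2.7, 0, 0, 0, 0, 0.5],
    [0.4, 2.7, 0, 0, 0, 0, 0.5],
    [0.4, 2.7, 0, 0, 0, 0, 0.5],
    [0.4, 2.7, 0, 0, 0, 0, 0.5]
  ]
}}

```text
clock: 11.0
tool_pos: [0.4096, -0.1896, 0.3988]
ee_rot: [0.002, 0.065, 0.998, -0.0]
ft_force: [0.0, 0.1, 1.1]
gripper_width: 0.504
gripper_force: 0.0
```

Emit:
{"method": "apply_moves", "body": {
  "targets": [
    [0.4, 2.7, 0, 0, 0, 0, 0.5],
    [0.4, 2.7, 0, 0, 0, 0, 0.5],
    [0.4, 2.7, 0, 0, 0, 0, 0.5],
    [0.4, 2.7, 0, 0, 0, 0, 0.5],
    [0.4, 2.7, 0, 0, 0, 0, 0.5]
  ]
}}

```text
clock: 11.5
tool_pos: [0.4072, -0.053, 0.3988]
ee_rot: [0.002, 0.065, 0.998, -0.0]
ft_force: [0.1, 0.0, -0.6]
gripper_width: 0.499
gripper_force: 0.0
```

Emit:
{"method": "apply_moves", "body": {
  "targets": [
    [0.3, 2.7, 0, 0, 0, 0, 0.5],
    [0.3, 2.7, 0, 0, 0, 0, 0.5],
    [0.3, 2.7, 0, 0, 0, 0, 0.5],
    [0.3, 2.7, 0, 0, 0, 0, 0.5],
    [0.3, 2.7, 0, 0, 0, 0, 0.5]
  ]
}}

```text
clock: 12.0
tool_pos: [0.4098, 0.0828, 0.3988]
ee_rot: [0.002, 0.065, 0.998, -0.0]
ft_force: [0.7, -0.9, -1.2]
gripper_width: 0.497
gripper_force: 0.0
```

Emit:
{"method": "apply_moves", "body": {
  "targets": [
    [-0.4, 2.7, 0, 0, -0.04, 0, 0.5],
    [-0.4, 2.7, 0, 0, -0.04, 0, 0.5],
    [-0.4, 2.7, 0, 0, -0.04, 0, 0.5],
    [-0.4, 2.7, 0, 0, -0.04, 0, 0.5],
    [-0.4, 2.7, 0, 0, -0.04, 0, 0.5]
  ]
}}

```text
clock: 12.5
tool_pos: [0.4473, 0.2142, 0.4004]
ee_rot: [0.102, 0.064, 0.993, -0.006]
ft_force: [-0.6, -0.1, 0.0]
gripper_width: 0.5
gripper_force: 0.0
```

```bash
python3 - <<'E'
from h import *
need(tcp([.4799,.2021,.068],.2),tilt(.2))
im,d=imaging.capture("top"); P=cloud("top",d); m=(P[...,2]>.037)&(P[...,2]<.09)&(d>0); m[:185]=0;m[290:]=0;m[:,:170]=0;m[:,260:]=0
hsv=cv2.cvtColor(im,cv2.COLOR_RGB2HSV).astype(int)
g=m&(abs(hsv[...,0]-70)<22)&(hsv[...,1]>70); r=cv2.minAreaRect((P[g][:,:2]*1000).astype(np.float32)); print("board",np.round(r[0],1),np.round(r[1],1))
k=m&(P[...,2]>.068)&(P[...,1]>.18); print("handle",k.sum(),P[k].min(0),P[k].max(0)) if k.any() else None
y=m&(abs(hsv[...,0]-27)<5)&(hsv[...,1]>120)&(P[...,2]>.055); print("conn",y.sum(),np.median(P[y],0))
E
```

```text
t 12.5 tcp [0.4473 0.2142 0.4004] F [-0.6 -0.1  0. ] w 0.5 gf 0.0
shift cm [ 3.38 -0.78 17.73] turn [ 0.0005  0.0052 -0.0003]
board [502.6 125.6] [170.9 140.9]
handle 5 [0.49183943 0.19549118 0.07566744] [0.494742   0.20382999 0.08109395]
conn 34 [0.53315156 0.1110679  0.0602201 ]
```

Emit:
{"method": "apply_moves", "body": {
  "targets": [
    [0.7, -0.8, 3.5, 0, 0, 0, 0.5],
    [0.7, 0, 3.5, 0, 0, 0, 0.5],
    [0.7, 0, 3.5, 0, 0, 0, 0.5],
    [0.7, 0, 3.5, 0, 0, 0, 0.5],
    [0, 0, 0, 0, 0, 0, 0.5]
  ]
}}

```text
clock: 13.05
tool_pos: [0.4442, 0.2039, 0.2523]
ee_rot: [0.096, 0.064, 0.993, -0.008]
ft_force: [-1.2, 0.0, 0.1]
gripper_width: 0.503
gripper_force: 0.0
```

```bash
python3 - <<'E'
from h import *
need(tcp([.4799,.2021,.068],.2),tilt(.2))
E
```

```text
t 13.05 tcp [0.4442 0.2039 0.2523] F [-1.2  0.   0.1] w 0.503 gf 0.0
shift cm [0.15 0.29 3.27] turn [-0.0043 -0.0066  0.0002]
```

Emit:
{"method": "apply_moves", "body": {
  "targets": [
    [0.2, 0.15, 1.5, 0, 0, 0, 0.5],
    [0.2, 0, 1.8, 0, 0, 0, 0.5],
    [0, 0, 0, 0, 0, 0, 0.5],
    [0, 0, 0, 0, 0, 0, 0.5],
    [0, 0, 0, 0, 0, 0, 0.3]
  ]
}}

```text
clock: 13.55
tool_pos: [0.4508, 0.2063, 0.2263]
ee_rot: [0.102, 0.065, 0.993, -0.006]
ft_force: [0.0, 0.7, -0.4]
gripper_width: 0.337
gripper_force: 0.0
```

Emit:
{"method": "apply_moves", "body": {
  "targets": [
    [0, 0, 0, 0, 0, 0, 0.2],
    [0, 0, 0, 0, 0, 0, 0],
    [0, 0, 0, 0, 0, 0, 0],
    [0, 0, 0, 0, 0, 0, 0],
    [0, 0, 0, 0, 0, 0, 0]
  ]
}}

```text
clock: 14.05
tool_pos: [0.4505, 0.2063, 0.2258]
ee_rot: [0.102, 0.064, 0.993, -0.006]
ft_force: [-3.5, -1.0, 5.7]
gripper_width: 0.127
gripper_force: 59.0
```

```bash
python3 - <<'E'
from h import *
s=get_state(); need(s["tool_pos"]-cy*.1425,tilt(.2))
E
```

```text
t 14.05 tcp [0.4505 0.2063 0.2258] F [-3.5 -1.   5.7] w 0.127 gf 59.0
shift cm [-0.000e+00 -1.425e+01 -1.000e-02] turn [ 0.0006  0.0048 -0.0003]
```

Emit:
{"method": "apply_moves", "body": {
  "targets": [
    [0, -0.8, 0, 0, 0, 0, 0],
    [0, -1.6, 0, 0, 0, 0, 0],
    [0, -1.6, 0, 0, 0, 0, 0],
    [0, -1.6, 0, 0, 0, 0, 0],
    [0, -1.6, 0, 0, 0, 0, 0]
  ]
}}

```text
clock: 14.55
tool_pos: [0.4411, 0.1345, 0.2258]
ee_rot: [0.102, 0.064, 0.993, -0.006]
ft_force: [-2.2, 3.4, 6.1]
gripper_width: 0.125
gripper_force: 60.2
```

Emit:
{"method": "apply_moves", "body": {
  "targets": [
    [0, -1.6, 0, 0, 0, 0, 0],
    [0, -1.6, 0, 0, 0, 0, 0],
    [0, -1.6, 0, 0, 0, 0, 0],
    [0, -1.4, 0, 0, 0, 0, 0],
    [0, -0.8, 0, 0, 0, 0, 0]
  ]
}}

```text
clock: 15.05
tool_pos: [0.4321, 0.0645, 0.2258]
ee_rot: [0.102, 0.065, 0.993, -0.006]
ft_force: [-1.6, 2.2, 7.1]
gripper_width: 0.124
gripper_force: 60.4
```

Emit:
{"method": "apply_moves", "body": {
  "targets": [
    [0, 0, 0, 0, 0, 0, 0],
    [0, 0, 0, 0, 0, 0, 0],
    [0, 0, 0, 0, 0, 0, 0],
    [0, 0, 0, 0, 0, 0, 0],
    [0, 0, 0, 0, 0, 0, 0]
  ]
}}

```text
clock: 15.55
tool_pos: [0.4321, 0.0648, 0.2258]
ee_rot: [0.102, 0.064, 0.993, -0.007]
ft_force: [-3.3, -0.6, 8.6]
gripper_width: 0.124
gripper_force: 60.6
```

```bash
python3 - <<'E'
from h import *
s=get_state(); print(s["tool_pos"],s["ft_force"], "moved",(s["tool_pos"]-[.4505,.2063,.2258])@cy)
c=lambda i,u,v:cv2.resize(i[v-30:v+30,u-40:u+40],(400,300),interpolation=cv2.INTER_CUBIC)
ims=[]
for n,u,v in(("side",235,215),("top",266,225)):
    im,d=imaging.capture(n); P=cloud(n,d); hsv=cv2.cvtColor(im,cv2.COLOR_RGB2HSV).astype(int); Z=P[...,2]
    w=np.zeros(d.shape,bool); w[v-30:v+30,u-40:u+40]=1
    y=w&(abs(hsv[...,0]-27)<6)&(hsv[...,1]>110)&(Z>.05)&(Z<.07); vv,uu=np.nonzero(y); print(n,"conn",y.sum(),uu.mean(),vv.mean(),uu.min(),uu.max(),vv.min(),vv.max(),np.median(P[y],0),P[y].min(0),P[y].max(0))
    t=w&(Z>.105)&(Z<.165)&(P[...,0]<.53); vv,uu=np.nonzero(t); print(n,"tube",t.sum(),np.c_[uu,vv][np.argsort(Z[t])][:8].tolist(),np.round(P[t][np.argsort(Z[t])][:8],4).tolist(),"med",np.median(P[t],0))
    ims.append(c(im,u,v))
cv2.imwrite("pics/s4.png",np.hstack(ims)[:,:,::-1])
E
```

```text
[0.43214956 0.06480296 0.22575557] [-3.25275498 -0.55395006  8.61914384] moved -0.14267567397853356
side conn 42 235.42857142857142 237.02380952380952 232 245 230 241 [ 0.51696941 -0.03347825  0.05904639] [ 0.50851658 -0.04348768  0.05006303] [ 0.54681605 -0.00404896  0.0645081 ]
side tube 335 [[205, 213], [206, 212], [209, 205], [214, 195], [210, 206], [209, 206], [212, 209], [214, 194]] [[0.4439, 0.0232, 0.105], [0.4467, 0.0265, 0.105], [0.4561, 0.0508, 0.1054], [0.472, 0.0864, 0.106], [0.4587, 0.0459, 0.1063], [0.456, 0.0463, 0.1063], [0.4634, 0.0341, 0.1063], [0.4722, 0.09, 0.1063]] med [0.45486114 0.02596377 0.14307558]
top conn 33 264.72727272727275 231.03030303030303 262 268 228 234 [ 0.51389065 -0.02874529  0.05890413] [ 0.50594005 -0.0374555   0.05152823] [ 0.52277537 -0.02047918  0.06342009]
top tube 41 [[244, 249], [242, 249], [242, 251], [243, 249], [245, 250], [243, 250], [247, 250], [242, 250]] [[0.4631, 0.0283, 0.1075], [0.4631, 0.0335, 0.1092], [0.4578, 0.0335, 0.1096], [0.463, 0.0308, 0.1098], [0.4601, 0.0254, 0.1139], [0.4602, 0.0307, 0.1142], [0.46, 0.0202, 0.1151], [0.4602, 0.0333, 0.1155]] med [0.45679911 0.01214299 0.13391217]
```

View pics/s4.png

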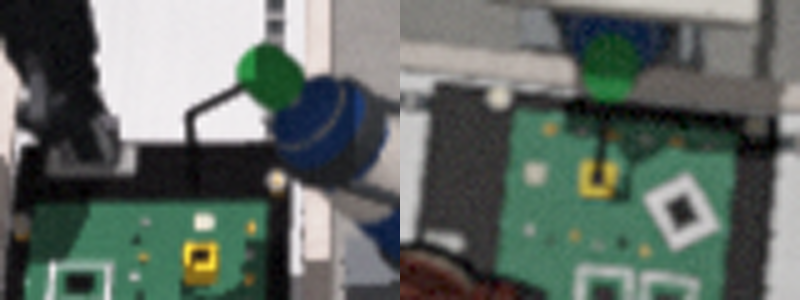

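The carrier has moved. The yellow connector sits at crop (200,260) in the side view and (598,178) in the top view, where the tube's end falls on it. I'll check the offset numerically.

```bash
python3 - <<'E'
from h import *
print("conn top",onz("top",265.2,230.1,.06),"rel mask",onz("top",265,231,.06))
print("nozzle top",onz("top",265.4,228.6,.115),"side",onz("side",233.6,222,.115))
# tube axis columns in the side view's first picture (dark on white/green), rows 209..221
im=cv2.imread("pics/side0.png").max(2).astype(float); 
for v in (210,212,214,216,218,220,221,222,223,224): print(v,im[v,228:240].astype(int))
im=cv2.imread("pics/top0.png").max(2).astype(float); print("top")
for v in range(218,233): print(v,im[v,260:273].astype(int))
E
```

```text
conn top [ 0.5165297  -0.02950858  0.06      ] rel mask [ 0.51404675 -0.02890026  0.06      ]
nozzle top [ 0.51529451 -0.02929935  0.115     ] side [ 0.51679155 -0.0280513   0.115     ]
210 [127 165 183 173  54  59 187 209 203 162 120 111]
212 [141  73  31  16   8  14  37 123 199 212 211 157]
214 [203 130  55  37  14  20  93 206 204 208 156 125]
216 [196 212 208 205 113  40  73 119 116 106 112 113]
218 [116 148 150 121  62  18  44 103 110 111 111 111]
220 [103 105 105 101  78  19  33 103 107 105 104 105]
221 [36 42 44 38 31 13 14 39 38 42 39 40]
222 [15 21 21 19 18 13 12 14 20 23 16 18]
223 [21 20 22 18 20 12 13 24 22 18 23 19]
224 [16 22 17 24 22 20 22 22 20 22 20 20]
top
218 [39 33 55 72 68 44 24 23 47 66 66 75 69]
219 [43 45 57 68 54 30 10 24 34 53 71 64 51]
220 [81 66 72 77 72 46 32 17 47 58 67 60 43]
221 [111  94  94  97  91  70  41  40  73  81  80  71  59]
222 [122 102 101 101 101  79  42  59  90 101  98  93  89]
223 [148 130 109 106 103  74  31  75  93 104 102 104 105]
224 [183 172 150 146 134  91  50  79 104 111 108 105 100]
225 [193 189 187 184 169 114  73 117 148 149 129 105 100]
226 [192 192 195 191 169 105  84 156 188 185 159 116 103]
227 [190 193 189 190 160  94  85 160 193 193 175 134 106]
228 [189 188 190 190 158  99 109 166 188 190 188 169 127]
229 [191 190 191 188 170 145 153 178 188 191 191 185 157]
230 [189 191 192 191 188 186 187 192 191 191 194 188 159]
231 [190 192 192 191 191 191 192 190 188 191 192 180 156]
232 [192 193 189 191 191 191 190 193 189 195 191 163 129]
```

Connector and nozzle agree to within about 1 mm. I'll release and retreat.

Emit:
{"method": "apply_moves", "body": {
  "targets": [
    [0, 0, 0, 0, 0, 0, 0.2],
    [0, 0, 0, 0, 0, 0, 0.35],
    [0, 0, 0, 0, 0, 0, 0.5],
    [0, 0, 0, 0, 0, 0, 0.5],
    [0, 0, 0, 0, 0, 0, 0.5]
  ]
}}

```text
clock: 16.15
tool_pos: [0.4315, 0.0652, 0.2242]
ee_rot: [0.101, 0.065, 0.993, -0.007]
ft_force: [-0.1, -1.1, -0.1]
gripper_width: 0.5
gripper_force: 0.0
```

Emit:
{"method": "apply_moves", "body": {
  "targets": [
    [0, 0, -2, 0, 0, 0, 0.5],
    [0, 0, -3, 0, 0, 0, 0.5],
    [0, 0, -3.5, 0, 0, 0, 0.4],
    [0, 0, -3.5, 0, 0, 0, 0.2],
    [0, 0, -3.5, 0, 0, 0, 0]
  ]
}}

```text
clock: 16.65
tool_pos: [0.4, 0.0694, 0.3774]
ee_rot: [0.101, 0.064, 0.993, -0.007]
ft_force: [0.7, -0.0, 0.4]
gripper_width: 0.066
gripper_force: 0.0
```

```bash
python3 - <<'E'
from h import *
a=np.radians(35); need(tcp([.5565,-.0345,.209],a,.1734+.04),tilt(a)); print(tcp([.5565,-.0345,.209],a,.1734))
for n in("top","side"):
    im,d=imaging.capture(n); P=cloud(n,d); hsv=cv2.cvtColor(im,cv2.COLOR_RGB2HSV).astype(int); Z=P[...,2]
    y=(abs(hsv[...,0]-27)<6)&(hsv[...,1]>110)&(Z>.055)&(Z<.065)&(P[...,1]>-.1)&(P[...,1]<.1)&(P[...,0]>.4)&(P[...,0]<.6); print(n,"conn",y.sum(),np.median(P[y],0),P[y].min(0),P[y].max(0))
    if n=="top": h=(Z>.07)&(Z<.085)&(P[...,1]>.03)&(P[...,1]<.09)&(P[...,0]>.43)&(P[...,0]<.5); print("handle",h.sum(),P[h].min(0),P[h].max(0),np.median(P[h],0)) if h.any() else 0
    # spray disc: green points along the can axis
    g=(abs(hsv[...,0]-60)<20)&(hsv[...,1]>120)&(Z>.17)&(Z<.25)&(abs(P[...,1])<.1); z=-tilt(a).apply([0,0,1]); q=P[g]@z; t=P[g][q>np.percentile(q,95)-.004]
    print("disc",len(t),t.mean(0),(t.min(0)+t.max(0))/2,"span",np.ptp(t,0),"axial",np.percentile(q,[50,95]))
E
```

```text
t 16.65 tcp [0.4    0.0694 0.3774] F [ 0.7 -0.   0.4] w 0.066 gf 0.0
shift cm [-4.66 -8.28  0.3 ] turn [-1.00e-04 -4.08e-01 -3.00e-04]
[ 0.45787293 -0.02166933  0.35104096]
top conn 32 [ 0.51400864 -0.02746763  0.06017209] [ 0.50577557 -0.03734596  0.05682428] [ 0.52254426 -0.02047914  0.06396706]
handle 51 [0.44625105 0.05620447 0.07230496] [0.47869908 0.06746068 0.08302174] [0.46237846 0.06174856 0.07817105]
disc 50 [ 0.55148772 -0.03340503  0.2107047 ] [ 0.55134544 -0.03275573  0.20960374] span [0.01852816 0.0194986  0.01247312] axial [-0.14666716 -0.14217215]
side conn 32 [ 0.5170466  -0.03250004  0.0596786 ] [ 0.50873057 -0.03912681  0.0553056 ] [ 0.52628501 -0.02044688  0.06324254]
disc 39 [ 0.55137889 -0.03606186  0.21010452] [ 0.55275172 -0.03563705  0.20950984] span [0.01860287 0.01983348 0.01062408] axial [-0.14937647 -0.14267618]
```

Emit:
{"method": "apply_moves", "body": {
  "targets": [
    [0, 0, 0, 0, -0.08, 0, 0],
    [0, 0, 0, 0, -0.08, 0, 0],
    [0, 0, 0, 0, -0.08, 0, 0],
    [0, 0, 0, 0, -0.08, 0, 0],
    [0, 0, 0, 0, -0.088, 0, 0]
  ]
}}

```text
clock: 17.25
tool_pos: [0.4005, 0.0693, 0.3753]
ee_rot: [0.301, 0.062, 0.951, -0.02]
ft_force: [1.1, 0.6, -0.0]
gripper_width: -0.002
gripper_force: 0.0
```

```bash
python3 - <<'E'
from h import *
a=np.radians(35); need(tcp([.552,-.034,.21],a,.1734+.03),tilt(a)); print(get_state()["joint_pos"].round(2))
E
```

```text
t 17.25 tcp [0.4005 0.0693 0.3753] F [ 1.1  0.6 -0. ] w -0.002 gf 0.0
shift cm [-3.92 -8.29  2.6 ] turn [-0.0002  0.0022 -0.0002]
[ 0.01 -0.56  2.32 -0.11  0.78 -1.38]
```

Emit:
{"method": "apply_moves", "body": {
  "targets": [
    [-0.8, -1.7, 0, 0, 0, 0, 0],
    [-0.8, -1.7, 0, 0, 0, 0, 0],
    [-0.8, -1.7, 0, 0, 0, 0, 0],
    [-0.8, -1.6, 0, 0, 0, 0, 0],
    [-0.7, -1.6, 0, 0, 0, 0, 0]
  ]
}}

```text
clock: 17.75
tool_pos: [0.4215, -0.0178, 0.3979]
ee_rot: [0.3, 0.062, 0.952, -0.019]
ft_force: [-0.2, -0.8, 0.4]
gripper_width: -0.001
gripper_force: 0.0
```

Emit:
{"method": "apply_moves", "body": {
  "targets": [
    [0, 0, 0.9, 0, 0, 0, 0],
    [0, 0, 0.9, 0, 0, 0, 0],
    [0, 0, 0.8, 0, 0, 0, 0],
    [0, 0, 0, 0, 0, 0, 0],
    [0, 0, 0, 0, 0, 0, 0]
  ]
}}

```text
clock: 18.25
tool_pos: [0.4362, -0.0184, 0.3763]
ee_rot: [0.299, 0.061, 0.952, -0.019]
ft_force: [-0.6, -0.4, 0.1]
gripper_width: -0.001
gripper_force: 0.0
```

```bash
python3 - <<'E'
from h import *
a=np.radians(35); need(tcp([.552,-.034,.21],a,.1734),tilt(a))
im,d=imaging.capture("side"); im2,d=imaging.capture("top")
c=lambda i,u,v:cv2.resize(i[v-40:v+40,u-40:u+40],(400,400),interpolation=cv2.INTER_CUBIC)
cv2.imwrite("pics/s5.png",np.hstack([c(im,245,185),c(im2,266,210)])[:,:,::-1])
E
```

```text
t 18.25 tcp [ 0.4362 -0.0184  0.3763] F [-0.6 -0.4  0.1] w -0.001 gf 0.0
shift cm [-0.04 -0.06  2.98] turn [ 0.0007 -0.0018  0.0005]
```

View pics/s5.png

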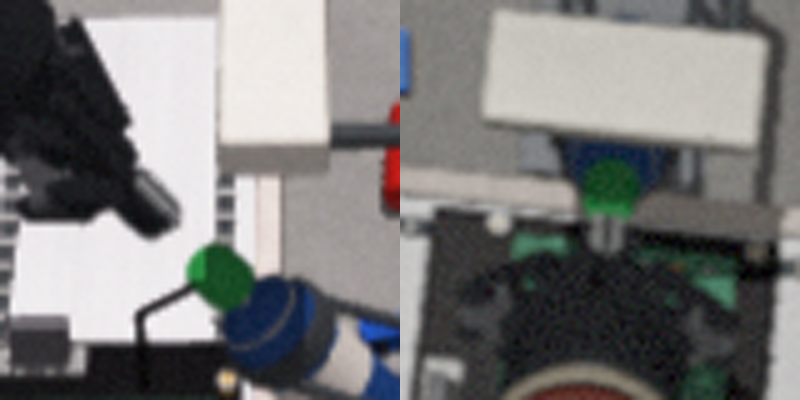

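The closed fingertips, at (165,220) left and (607,235) right, line up with the green cap at (220,275) left and (610,195) right, and are clear of the lamp. I'll advance in small steps watching the force.

Emit:
{"method": "apply_moves", "body": {
  "targets": [
    [0, 0, 0.8, 0, 0, 0, 0],
    [0, 0, 0.8, 0, 0, 0, 0],
    [0, 0, 0.7, 0, 0, 0, 0],
    [0, 0, 0, 0, 0, 0, 0],
    [0, 0, 0, 0, 0, 0, 0]
  ]
}}

```text
clock: 18.85
tool_pos: [0.4494, -0.0208, 0.3579]
ee_rot: [0.3, 0.062, 0.952, -0.019]
ft_force: [0.1, -0.2, -0.2]
gripper_width: -0.0
gripper_force: 0.0
```

Emit:
{"method": "apply_moves", "body": {
  "targets": [
    [0, 0, 0.1, 0, 0, 0, 0],
    [0, 0, 0.1, 0, 0, 0, 0],
    [0, 0, 0.1, 0, 0, 0, 0],
    [0, 0, 0.1, 0, 0, 0, 0],
    [0, 0, 0, 0, 0, 0, 0]
  ]
}}

```text
clock: 19.35
tool_pos: [0.4517, -0.0211, 0.355]
ee_rot: [0.3, 0.062, 0.952, -0.02]
ft_force: [-0.3, 0.1, -0.0]
gripper_width: 0.002
gripper_force: 0.0
```

Emit:
{"method": "apply_moves", "body": {
  "targets": [
    [0, 0, 0.1, 0, 0, 0, 0],
    [0, 0, 0.1, 0, 0, 0, 0],
    [0, 0, 0.1, 0, 0, 0, 0],
    [0, 0, 0, 0, 0, 0, 0],
    [0, 0, 0, 0, 0, 0, 0]
  ]
}}

```text
clock: 19.85
tool_pos: [0.4534, -0.0213, 0.3526]
ee_rot: [0.3, 0.062, 0.952, -0.019]
ft_force: [-0.3, 0.2, -0.3]
gripper_width: -0.001
gripper_force: 0.0
```

```bash
python3 - <<'E'
from h import *
a=np.radians(35); need(tcp([.552,-.034,.21],a,.1734),tilt(a)); print("axial F",-get_state()["ft_force"]@tilt(a).apply([0,0,1]))
E
```

```text
t 19.85 tcp [ 0.4534 -0.0213  0.3526] F [-0.3  0.2 -0.3] w -0.001 gf 0.0
shift cm [0.03 0.01 0.04] turn [-0.0002  0.     -0.0004]
axial F -0.06772862633233603
```

Emit:
{"method": "apply_moves", "body": {
  "targets": [
    [0, 0, 0.1, 0, 0, 0, 0],
    [0, 0, 0.1, 0, 0, 0, 0],
    [0, 0, 0, 0, 0, 0, 0],
    [0, 0, 0, 0, 0, 0, 0],
    [0, 0, 0, 0, 0, 0, 0]
  ]
}}

```text
clock: 20.35
tool_pos: [0.4546, -0.0214, 0.3512]
ee_rot: [0.3, 0.062, 0.952, -0.02]
ft_force: [-2.4, 0.7, 2.7]
gripper_width: 0.003
gripper_force: 1.7
```

Emit:
{"method": "apply_moves", "body": {
  "targets": [
    [0, 0, 0.1, 0, 0, 0, 0],
    [0, 0, 0.1, 0, 0, 0, 0],
    [0, 0, 0, 0, 0, 0, 0],
    [0, 0, 0, 0, 0, 0, 0],
    [0, 0, 0, 0, 0, 0, 0]
  ]
}}

```text
clock: 20.85
tool_pos: [0.4557, -0.0216, 0.3495]
ee_rot: [0.3, 0.062, 0.952, -0.02]
ft_force: [-3.1, 0.2, 4.0]
gripper_width: -0.003
gripper_force: 2.4
```

Emit:
{"method": "apply_moves", "body": {
  "targets": [
    [0, 0, 0.1, 0, 0, 0, 0],
    [0, 0, 0.1, 0, 0, 0, 0],
    [0, 0, 0, 0, 0, 0, 0],
    [0, 0, 0, 0, 0, 0, 0],
    [0, 0, 0, 0, 0, 0, 0]
  ]
}}

```text
clock: 21.35
tool_pos: [0.4568, -0.0217, 0.3479]
ee_rot: [0.3, 0.062, 0.952, -0.02]
ft_force: [-3.5, 1.1, 4.9]
gripper_width: 0.001
gripper_force: 3.1
```

Contact is made and the spring is being pressed. I'll continue to the stop.

Emit:
{"method": "apply_moves", "body": {
  "targets": [
    [0, 0, 0.1, 0, 0, 0, 0],
    [0, 0, 0.1, 0, 0, 0, 0],
    [0, 0, 0, 0, 0, 0, 0],
    [0, 0, 0, 0, 0, 0, 0],
    [0, 0, 0, 0, 0, 0, 0]
  ]
}}

```text
clock: 21.85
tool_pos: [0.4577, -0.0218, 0.347]
ee_rot: [0.3, 0.062, 0.952, -0.02]
ft_force: [-17.0, 1.4, 15.2]
gripper_width: 0.0
gripper_force: 11.5
```

Emit:
{"method": "apply_moves", "body": {
  "targets": [
    [0, 0, 0.1, 0, 0, 0, 0],
    [0, 0, 0, 0, 0, 0, 0],
    [0, 0, 0, 0, 0, 0, 0],
    [0, 0, 0, 0, 0, 0, 0],
    [0, 0, 0, 0, 0, 0, 0]
  ]
}}

```text
clock: 22.35
tool_pos: [0.458, -0.0218, 0.347]
ee_rot: [0.3, 0.061, 0.952, -0.02]
ft_force: [-31.1, 3.1, 26.6]
gripper_width: 0.003
gripper_force: 19.6
```

The force jumped, so the cap is fully down. I'll back off.

Emit:
{"method": "apply_moves", "body": {
  "targets": [
    [0, 0, -0.3, 0, 0, 0, 0],
    [0, 0, -0.5, 0, 0, 0, 0],
    [0, 0, -1, 0, 0, 0, 0],
    [0, 0, -2, 0, 0, 0, 0],
    [0, 0, -3, 0, 0, 0, 0]
  ]
}}

```text
clock: 22.85
tool_pos: [0.4188, -0.0168, 0.3995]
ee_rot: [0.298, 0.062, 0.952, -0.019]
ft_force: [0.6, 0.6, 0.7]
gripper_width: -0.001
gripper_force: 0.0
```

Emit:
{"method": "apply_moves", "body": {
  "targets": [
    [0, 0, -2, 0, 0, 0, 0],
    [0, 0, -2, 0, 0, 0, 0],
    [0, 0, 0, 0, 0, 0, 0],
    [0, 0, 0, 0, 0, 0, 0],
    [0, 0, 0, 0, 0, 0, 0]
  ]
}}

```text
clock: 23.35
tool_pos: [0.3971, -0.0139, 0.4323]
ee_rot: [0.299, 0.062, 0.952, -0.019]
ft_force: [-0.5, -0.2, -0.4]
gripper_width: 0.0
gripper_force: 0.0
```

```bash
python3 - <<'E'
from h import *
s=get_state(); print(s["clock"],s["tool_pos"],s["ft_force"],abs(s["joint_vel"]).max())
a=np.radians(35); z=-tilt(a).apply([0,0,1])
for n in("top","side"):
    im,d=imaging.capture(n); P=cloud(n,d); hsv=cv2.cvtColor(im,cv2.COLOR_RGB2HSV).astype(int); Z=P[...,2]
    y=(abs(hsv[...,0]-27)<6)&(hsv[...,1]>110)&(Z>.055)&(Z<.065)&(P[...,1]>-.1)&(P[...,1]<.1)&(P[...,0]>.4)&(P[...,0]<.6)
    if y.any(): print(n,"conn",y.sum(),np.median(P[y],0),P[y].min(0),P[y].max(0))
    g=(abs(hsv[...,0]-60)<20)&(hsv[...,1]>120)&(Z>.17)&(Z<.25)&(abs(P[...,1])<.1); q=P[g]@z
    if g.any(): print("axial",np.percentile(q,[50,95]))
E
```

```text
23.35 [ 0.39705482 -0.01394951  0.43233584] [-0.45176086 -0.19550736 -0.35957244] 0.011617287687874856
axial [-0.14642433 -0.1413537 ]
side conn 34 [ 0.51671307 -0.03179258  0.05851276] [ 0.50843987 -0.04074505  0.0553548 ] [ 0.52614783 -0.019813    0.06444485]
axial [-0.15001625 -0.14336628]
```

The spray cap is back up at its original axial position, the carrier has not moved, and the robot is clear of everything. I'll hand the job in.

```bash
python3 -c "
from plant import workorder; print(workorder.close_job())"
```

```text
the job is handed in; nothing more can be done
None
```

I handed the job in at about 23 s. The dust cap is in the grey bin, the connector measures within about 1 mm of the nozzle tip, and the spray cap was pressed fully down once and is back up. The press briefly peaked at about 41 N on the closed fingertips at the stop, just over the 40 N limit stated for the arm and gripper body. I did not re-check the loose parts or screwdriver after the start.

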